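# Set and lock the spray-air regulator

## Task

Set the bench air console for the next spraying job: pull the black regulator knob out to unlock it, turn it until the gauge's needle stands on the set hand at the rim of the dial, and push the knob back in so that it is locked there. Then swing the hinged guard down over the knob and press it until its catch snaps and holds it shut. Leave the things lying about the console where they are.

Things in the scene. Friction and masses are not known exactly. Their poses are not given: they have to be found in the camera images.
- console: grey sheet-steel air console, fixed, 210 mm deep, 300 wide, 55 high at its front edge, 169 at the back. Origin: centre of its underside; x to its back, y to its left, z up. Its aluminium panel rises to the back at 30 degrees, so the panel's normal leans 30 degrees from vertical towards -x. On it: knob at the right, gauge at the left, guard hinged above the knob; 116 mm high over the origin
- reg_grip (a point): point on the axis of the regulator knob (ribbed black plastic, 40 mm diameter), 24 mm off the panel; fixed. Axes are the panel's: x up the slope, y left across it, z its outward normal = the knob's axis. With the knob in, its flat top is 9 mm above this point and its lower rim 21 below. Free from the axis: 50 mm up the slope (hinge), 90 left (gauge), 48 down (catch, 25 high)
- reg_pull (a joint): how far the knob is pulled out along its axis, m: 0 in and locked, 0.007 fully out, where it stops. Stiff: it stays where it is left; about 8 N pulls it, up to 12 N pushes it in
- reg_turn (a joint): turn of the knob, rad, growing clockwise as seen from in front of the panel, 0 to 4.7. While in it is locked by a toothed ring (20 teeth, about 0.08 rad of play either way); clear of the teeth from 5.5 mm out, it turns freely (0.04 N m) and stays where it is left. On going in, the teeth may shift it by up to 0.08
- needle (a joint): reading of the gauge needle, rad clockwise from the dial's zero (lower left); geared to the knob one to one, so it equals reg_turn
- set_hand (a joint): where the set hand stands, rad, on the same scale as needle; it stays put. It is 0.55 to 1.45 more than the needle at the start
- needle_tip (a point): tip of the thin black gauge needle, 35 mm from the dial's centre, under the glass
- set_tip (a point): inner point of the set hand, a short broad black pointer (8 mm wide, 12 long) at the rim of the white dial: where the needle's tip has to come
- gauge_centre (a point): centre of the gauge's glass; the gauge is 100 mm in diameter and stands 16 mm off the panel
- guard_hinge (a point): middle of the guard's hinge line, which runs along the panel's y axis, 42 mm off the panel and 55 mm up the slope from the knob's axis. Axes as the panel's: x up the slope, z its outward normal
- guard_edge (a point): middle of the guard's free edge, 108 mm from the hinge line. The guard is a 3 mm plate 90 mm wide, dark steel frame round a clear window, with a 37 mm wall turned down near the free edge on the inner (knob) side. Axes: x from this edge to the hinge, y along the hinge line, z out of its outer face
- guard (a joint): opening of the guard, rad: 0 shut over the knob, parallel to the panel; starts open 2.25 to 2.6, standing behind the knob. A stiff hinge keeps it where it is left (1 N at the edge moves it). At 0.1 it meets a spring ball catch; about 6 N at the edge presses it past, then it snaps to 0 and is held. Shut, it clears the knob
- tin: bystander: round tin, 72 mm diameter, 100 high; origin at its foot
- tub: bystander: white tub with blue lid, 80 mm diameter, 75 high; origin at its foot
- stop_knob: bystander: a turned black organ draw knob standing on its face, 44 mm diameter, 70 high; origin at its foot

How it is judged (in metres and radians):
On the way, in this order (a step that is already met when the one before it is completed fails the run):
1. the knob is pulled out of its lock before it is turned (value of joint reg_pull above 0.005 m and distance of needle_tip from where it was at the start of the episode below 0.008 m), for 0.1 s.
2. with the knob out, the needle is brought onto the set hand (value of joint reg_pull above 0.0035 m and distance between needle_tip and set_tip below 0.007 m), for 0.1 s.
3. the knob is pushed home with the needle still on the set hand (value of joint reg_pull below 0.002 m and distance between needle_tip and set_tip below 0.007 m), for 0.2 s.
At the end, for the whole second after the job is handed in: The knob is in (pulled less than 2 mm), the needle's tip is within 7 mm of the set hand's point, and the guard is shut and held by its catch (open less than 0.03 rad); everything released (all of step 3 and value of joint guard below 0.03 rad); the robot touches nothing.
It fails at once if the tin, the tub or the draw knob is shifted by more than 30 mm (distance of any of tin, tub, stop_knob from where it was at the start of the episode above 0.03 m).
It also fails if it takes over 61 s, if anything falls off the work surface, if the arm or the gripper's body presses on something with over 40 N, if the wrist force passes 120 N, or if a joint passes its speed limit or range.

## Robot

A 6-joint arm with a two-finger parallel gripper is mounted at the origin on the work surface. World frame = base frame: x ahead of the robot, y to its left, z up, the work surface at z = 0. Lengths are in mm, angles in degrees, forces in N, time in s.
With the tool pointing down it reaches from about 300 to 850 mm from the base axis. Payload 4.2 kg.
Tool frame: the origin (TCP) lies on the centre line of the jaws, within the pads' length; the fingertips stand 14 mm ahead of it and the grasp point (between the pads) lies 5 mm behind it; z points along the fingers, y is the line along which they close (so a half turn about z gives the same grasp; the last joint's range is limited). The gripper opens to 91 mm and grips with 3 to 60 N. Pads are 32 mm wide; open, the fingers measure 118 mm over their backs; the gripper's body (76 mm by 178 mm) begins 60 mm behind the grasp point.
Start: joints at [-72.536, 18.312, 89.639, -0, 72.044, -1.146], TCP at [183.497, -544.95, 227.976] pointing down, gripper open.
Joint ranges: [-177.97, 177.97], [-48.28, 115.42], [12.27, 149.76], [-77.06, 257.06], [2.81, 150.46], [-146.56, 146.56]. Speed limits (degrees/s): [147.25, 147.25, 180, 180, 180, 180].

## Interface

Orientations are given as [roll, pitch, yaw] about the fixed x, y, z axes, in that order (R = Rz(yaw) Ry(pitch) Rx(roll)).
In Python, from workcell import env gives the robot as it stands.
- The arm moves only by the tool arm_command, never from a script. Its argument "motion" is a list of rows, each an object with "offset": the shift along the tool's x, y, z in m, a list of three; "spin": the turn about the tool's z in rad. In form: [{"offset": [tx, ty, tz], "spin": spin}, ...]. A call has 1 to 5 rows; each row shifts and turns the commanded pose from where the row before left it, along the tool's axes as they then stand; what a row does not reach is not made up. A row lasts 1/8 s, in which the tool goes at most 62.5 mm and 10.7 degrees, less where a joint would pass 70% of its speed; a pose out of reach is approached as far as the arm can. A call with a gripper value outside its range is refused whole. "jaw" is the finger opening in m, from 0 to 0.0912, set as the call begins (left out, the last holds). The fingers move at their own pace and stop on an object; "newtons" is the grip in N (left out, the last holds). Time passes only in rows, so rows that do not move let the fingers close. It gives the time, the measured TCP pose, the force, the opening and the grip force at its end, in the units of the state.
- env.state(): the state, without advancing time (a new reading comes with each control period).
- env.grab_frame(name): name is "scene" or "top" or "wrist"; returns (picture, depth): 420x560x3 uint8, blue, green, red; 420x560 float32, mm along the optical axis (not along the pixel's ray), 0 where there is no reading.
- env.camera_model(name): a dict with "fx", "fy", "cx", "cy" (pixels), "k1" (the pictures are not rectified: a ray, as slopes to the right and down, at radius r is drawn at 1 + k1 r^2 times it, then the intrinsics apply), "eye" and "rotation" of the camera in the world; the wrist camera has in their place "hand_eye" (4x4, takes a point from camera to tool coordinates, whose origin is the TCP and whose axes are the flange's). Camera axes: x right, y down, z forward; pixel columns grow to the right and rows downward; lengths in mm; the calibration is good to about 2 mm. A picture is of the moment at which its call begins: read the wrist's pose just before it. camera_model takes no time and is no camera call.
- env.job_done(): hands the job in; it is judged then, once.
Trained networks look in the newest picture that a camera, given by its name, has taken for a name from the list of things; names that differ only in an ending like _2 or _b are one class to them, and where a whole thing is asked for, a point or a joint stands for the part that bears it (a point fixed in the world has none). Each returns a list of dicts, best first, with "score" (0 to 1); they miss things now and then, are a little off and sometimes report something else, mostly with a low value. They report only what shows in the picture. A call takes as long as a camera call.
- env.boxes_of(camera, target): "bbox" ([left, top, right, bottom] in pixels, round what is visible of it).
- env.pinpoint(camera, target): "location" ([column, row] in pixels: a listed point, or the origin of a listed thing).
The state is a dict: "time_s": time; "qpos": joint angles; "qvel": joint speeds; "effort": joint torques, N m; "ee_pos": TCP position; "ee_rot": TCP orientation; "force": force on the tool from outside, world axes, zero at the start; "torque": the same for the moment, N m; "gripper_width": finger opening in mm; "gripper_force": force on a finger pad.
Only numpy, scipy, OpenCV 4.12 (cv2) and the standard library are available. Lean on these libraries where they do the work, as an engineer would, in place of code of your own. Each camera call takes 0.05 s, during which the arm holds its last target. There are 200 camera calls.

## Working session

There is one attempt and no reset: what is moved stays moved. The work goes in short steps, Python scripts to look and compute and a tool call to move; the robot and the scene stay as the last step left them, time stands still between calls to the robot, and variables do not carry over. Pictures are saved under pics/ and viewed, at most 10 in all, crops included, and the job is handed in when it is done.

Besides the shell and the picture viewer there is one more tool, called in YAML: its name, and indented under it one key for each argument. arm_command: Moves the arm, as the interface text tells. Its arguments: {"type":"object","properties":{"motion":{"type":"array"},"jaw":{"type":"number"},"newtons":{"type":"number"}},"required":["motion"]}

```bash
ls; mkdir -p pics; cat > h.py <<'E'
import numpy as np, cv2
from workcell import env
from scipy.spatial.transform import Rotation as R
def cam(n, st=None):
    m=env.camera_model(n)
    if n=="wrist":
        T=np.array(m["hand_eye"]); r=R.from_euler('xyz',st["ee_rot"],degrees=True).as_matrix()
        return m, r@T[:3,:3], r@T[:3,3]+np.array(st["ee_pos"])
    return m, np.array(m["rotation"]).reshape(3,3), np.array(m["eye"])
def ray(n,px,st=None):
    m,Rm,e=cam(n,st)
    K=np.array([[m["fx"],0,m["cx"]],[0,m["fy"],m["cy"]],[0,0,1.]])
    u=cv2.undistortPoints(np.array([[px]],float),K,np.array([m["k1"],0,0,0.]))[0,0]
    return e, Rm@np.array([u[0],u[1],1.])
def pt(n,px,depth,st=None):
    e,d=ray(n,px,st); return e+d*depth
def proj(n,P,st=None):
    m,Rm,e=cam(n,st)
    c=Rm.T@(np.array(P)-e); K=np.array([[m["fx"],0,m["cx"]],[0,m["fy"],m["cy"]],[0,0,1.]])
    return cv2.projectPoints(c.reshape(1,1,3),np.zeros(3),np.zeros(3),K,np.array([m["k1"],0,0,0.]))[0][0,0]
E
python3 - <<'E'
from h import *
st=env.state(); print(st)
for n in ["scene","top"]:
    p,d=env.grab_frame(n); cv2.imwrite(f"pics/{n}1.png",p); np.save(f"pics/{n}1.npy",d)
    print(n,{k:np.round(v,2).tolist() for k,v in env.camera_model(n).items()})
    for t in ["console","reg_grip","gauge_centre","needle_tip","set_tip","guard_hinge","guard_edge","tin","tub","stop_knob"]:
        for r in env.pinpoint(n,t)[:2]:
            c,w=r["location"]; ci,wi=int(round(c)),int(round(w))
            dd=d[wi,ci] if 0<=wi<420 and 0<=ci<560 else 0
            print(t,round(r["score"],2),[round(c,1),round(w,1)],np.round(pt(n,[c,w],dd),1) if dd else None)
E
```

```text
pics
{'time_s': 0.0, 'qpos': array([-7.25365033e+01,  1.83516991e+01,  8.97049303e+01, -9.76762115e-04,
        7.20430553e+01, -1.14471500e+00]), 'qvel': array([-0.05104305, -0.10640977,  0.06134285, -0.02831762,  0.043574  ,
        0.01787272]), 'effort': array([-6.54964751e-04, -4.12462378e+01, -2.31975496e+01,  7.27312826e-02,
        4.56398574e-02, -1.54705294e-04]), 'ee_pos': array([ 183.34736661, -544.49456945,  227.12966829]), 'ee_rot': array([-1.79900317e+02, -1.06299990e-03,  1.86085127e+01]), 'force': array([0.24567117, 0.26902594, 0.2440987 ]), 'torque': array([-0.01554638,  0.01892648, -0.04598414]), 'gripper_force': 0.0, 'gripper_width': 91.4338790992509}
scene {'fx': 392.15, 'fy': 392.15, 'cx': 272.2, 'cy': 207.26, 'k1': -0.05, 'eye': [1033.61, -293.6, 614.65], 'rotation': [-129.6, -0.52, 56.94]}Traceback (most recent call last):
  File "<stdin>", line 10, in <module>
  File "h.py", line 16, in pt
    e,d=ray(n,px,st); return e+d*depth
        ~~~^^^^^^^^^
  File "h.py", line 11, in ray
    m,Rm,e=cam(n,st)
           ~~~^^^^^^
  File "h.py", line 9, in cam
    return m, np.array(m["rotation"]).reshape(3,3), np.array(m["eye"])
              ~~~~~~~~~~~~~~~~~~~~~~~~~~~~~~~^^^^^
ValueError: cannot reshape array of size 3 into shape (3,3)
```

```bash
sed -i 's/return m, np.array(m\["rotation"\]).reshape(3,3), /return m, R.from_euler("xyz",m["rotation"],degrees=True).as_matrix(), /' h.py
python3 - <<'E'
from h import *
print(env.camera_model("wrist"))
for n in ["scene","top"]:
    p,d=env.grab_frame(n); cv2.imwrite(f"pics/{n}1.png",p); np.save(f"pics/{n}1.npy",d)
    print(n,env.camera_model(n)["eye"],env.camera_model(n)["rotation"])
    for t in ["console","reg_grip","gauge_centre","needle_tip","set_tip","guard_hinge","guard_edge","tin","tub","stop_knob"]:
        for r in env.pinpoint(n,t)[:2]:
            c,w=r["location"]; ci,wi=int(round(c)),int(round(w))
            dd=d[wi,ci] if 0<=wi<420 and 0<=ci<560 else 0
            print(t,round(r["score"],2),[round(c,1),round(w,1)],np.round(pt(n,[c,w],dd),1) if dd else None)
a=cv2.imread("pics/scene1.png");b=cv2.imread("pics/top1.png")
cv2.imwrite("pics/both1.png",cv2.resize(np.vstack([a,b]),(400,600)))
E
```

```text
{'fx': 333.4132893544913, 'fy': 333.4132893544913, 'cx': 275.7503547579966, 'cy': 210.39630298871674, 'k1': 0.012175241242815096, 'hand_eye': array([[ 6.39270303e-04, -9.68091931e-01, -2.50594500e-01,
         7.09571666e+01],
       [ 9.99999768e-01,  6.77337651e-04, -6.56636909e-05,
         9.15125629e-01],
       [ 2.33305579e-04, -2.50594400e-01,  9.68092140e-01,
        -1.56945645e+02],
       [ 0.00000000e+00,  0.00000000e+00,  0.00000000e+00,
         1.00000000e+00]])}
scene [1033.61163376 -293.604094    614.64839547] [-129.59641177   -0.5223166    56.94006911]
reg_grip 0.62 [218.6, 222.3] [575.8 -98.1 175.6]
gauge_centre 0.91 [281.0, 194.0] [491.5  87.2 103.9]
guard_hinge 0.92 [230.8, 215.7] [567.8 -70.8 171.7]
guard_edge 0.61 [246.9, 182.1] [611.5 -60.7 265.9]
tub 0.8 [170.6, 318.1] [ 617.9 -221.8   49.4]
stop_knob 0.56 [228.1, 213.6] [576.4 -79.6 186.7]
stop_knob 0.39 [292.7, 198.4] [565.6  62.7 151.7]
top [ 327.54491313   42.95266251 1179.68805699] [-168.93828168    1.05066961  -91.65921403]
console 0.96 [295.8, 215.9] [517.4   1.3 102.7]
reg_grip 0.72 [333.5, 209.7] [521.6 -72.  135.3]
gauge_centre 0.7 [265.8, 213.2] [521.3  61.5 122.3]
set_tip 0.36 [256.0, 199.1] [548.3  79.9 133.3]
guard_hinge 0.91 [337.7, 182.7] [565.8 -78.  177.4]
guard_edge 0.76 [339.0, 147.6] [608.5 -73.2 264.4]
tin 0.57 [200.1, 239.8] [474.9 195.7 102. ]
tub 0.66 [389.5, 191.8] [ 567.  -197.1   75. ]
stop_knob 0.75 [222.1, 274.8] [406.8 157.1  53.7]
```

View pics/scene1.png

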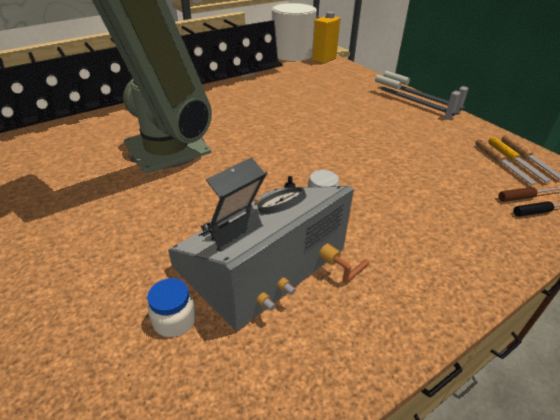

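View pics/top1.png

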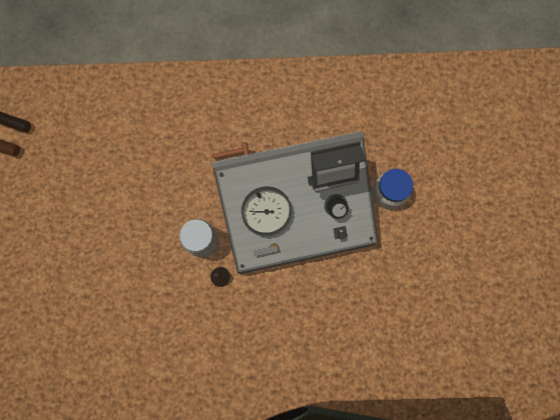

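arm_command:
  motion:
    - {"offset": [0.03, -0.024, -0.02], "spin": 0.01}
    - {"offset": [0.034, -0.027, -0.02], "spin": 0.01}
    - {"offset": [0.034, -0.027, -0.02], "spin": 0.01}
    - {"offset": [0.034, -0.027, -0.02], "spin": 0.01}
    - {"offset": [0.034, -0.027, -0.02], "spin": 0.01}
  jaw: 0.07
  newtons: 30

```text
time_s: 1.88
ee_pos: [302.9, -368.1, 328.8]
ee_rot: [180.0, -0.0, 15.7]
force: [0.1, -0.1, -0.3]
gripper_width: 70.5
gripper_force: 0.0
```

arm_command:
  motion:
    - {"offset": [0.034, -0.027, 0], "spin": 0.01}
    - {"offset": [0.034, -0.027, 0], "spin": 0.01}
    - {"offset": [0.034, -0.027, 0], "spin": 0.01}
    - {"offset": [0.034, -0.027, 0], "spin": 0.01}
    - {"offset": [0.034, -0.027, 0], "spin": 0.01}

```text
time_s: 2.5
ee_pos: [433.5, -194.6, 328.1]
ee_rot: [180.0, -0.0, 12.9]
force: [0.6, -0.1, -0.2]
gripper_width: 70.1
gripper_force: 0.0
```

arm_command:
  motion:
    - {"offset": [0.034, -0.027, 0], "spin": 0.01}
    - {"offset": [0.034, -0.027, 0], "spin": 0.01}
    - {"offset": [0.034, -0.027, 0], "spin": 0.01}
    - {"offset": [0.02, -0.016, 0], "spin": 0.01}
    - {"offset": [0, 0, 0], "spin": 0}

```text
time_s: 3.12
ee_pos: [532.4, -74.2, 327.5]
ee_rot: [-180.0, 0.0, 10.7]
force: [0.0, -0.4, 0.5]
gripper_width: 70.4
gripper_force: 0.0
```

```bash
cat > look.py <<'E'
from h import *
import sys
def look(name,targets):
    st=env.state(); p,d=env.grab_frame("wrist"); cv2.imwrite(f"pics/{name}.png",p); np.savez(f"pics/{name}.npz",d=d,pos=st["ee_pos"],rot=st["ee_rot"])
    print("t",round(st["time_s"],2),"pos",np.round(st["ee_pos"],1),"rot",np.round(st["ee_rot"],2),"F",np.round(st["force"],1),"w",round(st["gripper_width"],1))
    out={}
    for t in targets:
        for r in env.pinpoint("wrist",t)[:1]:
            c,w=r["location"]; ci,wi=int(round(c)),int(round(w))
            dd=d[wi,ci] if 0<=wi<420 and 0<=ci<560 else 0
            out[t]=pt("wrist",[c,w],dd,st) if dd else None
            print(t,round(r["score"],2),[round(c,1),round(w,1)],np.round(out[t],1) if dd else None)
    return st,p,d,out
E
python3 - <<'E'
from look import *
st,p,d,o=look("w1",["console","reg_grip","gauge_centre","needle_tip","set_tip","guard_hinge","guard_edge","tub"])
E
```

```text
t 3.12 pos [532.4 -74.2 327.5] rot [-1.7999e+02  4.0000e-02  1.0740e+01] F [ 0.  -0.4  0.5] w 70.4
console 0.63 [229.6, 158.0] [576.6 -37.2 273.8]
reg_grip 0.48 [228.0, 157.7] [576.7 -36.2 273.9]
gauge_centre 0.6 [151.2, 177.0] [520.7  62.8 118.2]
needle_tip 0.71 [117.4, 167.6] [525.2  97.9 123. ]
set_tip 0.39 [135.7, 145.6] [555.2  72.4 143.3]
guard_hinge 0.61 [284.3, 163.0] [580.4 -71.3 277.1]
guard_edge 0.61 [288.9, 106.7] [614.  -67.8 267.3]
tub 0.87 [374.3, 155.2] [ 588.5 -186.    75.3]
```

View pics/w1.png

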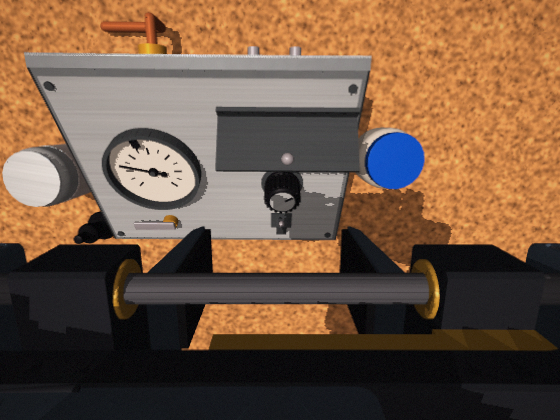

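```bash
cat > geo.py <<'E'
from h import *
def cloud(n,d,st=None):
    m,Rm,e=cam(n,st); K=np.array([[m["fx"],0,m["cx"]],[0,m["fy"],m["cy"]],[0,0,1.]])
    v,u=np.mgrid[0:420,0:560]; q=np.stack([u,v],-1).reshape(-1,1,2).astype(float)
    s=cv2.undistortPoints(q,K,np.array([m["k1"],0,0,0.])).reshape(420,560,2)
    c=np.dstack([s,np.ones((420,560))])*d[...,None]
    return c@Rm.T+e
def plane(P):
    c=np.median(P,0)
    for _ in range(5):
        n=np.linalg.svd(P-P.mean(0),full_matrices=False)[2][2]; n*=np.sign(n[2]); r=(P-P.mean(0))@n
        P=P[abs(r)<max(1.5,2*np.std(r))] if len(P)>50 else P
    return P.mean(0),n
E
python3 - <<'E'
from geo import *
f=np.load("pics/w1.npz"); st=dict(ee_pos=f["pos"],ee_rot=f["rot"]); Cw=cloud("wrist",f["d"],st)
Ct=cloud("top",np.load("pics/top1.npy"))
A=np.concatenate([Cw[78:102,75:205].reshape(-1,3),Cw[205:232,215:260].reshape(-1,3),Cw[190:225,310:330].reshape(-1,3)])
B=np.concatenate([Ct[165:182,225:305].reshape(-1,3),Ct[200:245,300:320].reshape(-1,3)])
for nm,P,C,mask in [("w",A,Cw,(np.s_[165:215],np.s_[255:312])),("t",B,Ct,(np.s_[188:225],np.s_[320:355]))]:
    c,n=plane(P); print(nm,"plane",c.round(1),n.round(3),"tilt",np.degrees(np.arccos(n[2])).round(1),"yaw",np.degrees(np.arctan2(-n[1],-n[0])).round(2))
    K=C[mask].reshape(-1,3); h=(K-c)@n; S=K[(h>29)&(h<37)]; print("knob top",len(S),S.mean(0).round(1),S.min(0).round(1),S.max(0).round(1), np.percentile((S-c)@n,50))
    yaw=np.arctan2(-n[1],-n[0]); y=np.array([-np.sin(yaw),np.cos(yaw),0]); x=np.cross(y,n)
    q=np.c_[S@x,S@y]; (cc,r)=cv2.minEnclosingCircle(q.astype(np.float32)); print("circle r",r,(cc[0]*x+cc[1]*y+n*np.median(S@n)).round(1))
    # guard: points high above panel
    G=C.reshape(-1,3); hg=(G-c)@n; G=G[(hg>45)&(hg<160)&(G[:,0]>500)&(G[:,0]<680)&(abs(G[:,1]+70)<80)]
    print("guard pts",len(G),G.min(0).round(),G.max(0).round())
E
```

```text
w plane [563.6  12.8 130.4] [-0.493 -0.089  0.866] tilt 30.0 yaw 10.25
knob top 657 [526.4 -82.8 135.9] [ 508.5 -101.9  123.4] [542.6 -63.9 142.8] 31.783741175106012
circle r 19.787029266357422 [524.3 -83.  134.9]
guard pts 9168 [ 567. -118.  259.] [621. -23. 279.]
t plane [558.4  26.8 129.2] [-0.495 -0.087  0.865] tilt 30.1 yaw 9.99
knob top 233 [521.9 -82.  134. ] [ 506.7 -101.   122.8] [539.5 -63.3 146. ] 31.585773980222157
circle r 19.41002082824707 [521.8 -82.4 133.7]
guard pts 1905 [ 553. -118.  171.] [619. -23. 279.]
```

arm_command:
  motion:
    - {"offset": [-0.01, 0, -0.01], "spin": -0.184}
    - {"offset": [0, 0, 0], "spin": -0.184}
    - {"offset": [0, 0, 0], "spin": -0.184}
    - {"offset": [0, 0, 0], "spin": -0.184}
    - {"offset": [0, 0, 0], "spin": -0.184}

```text
time_s: 4.2
ee_pos: [521.7, -77.4, 338.1]
ee_rot: [180.0, 0.0, 63.6]
force: [-0.1, -0.6, -0.4]
gripper_width: 70.2
gripper_force: 0.0
```

arm_command:
  motion:
    - {"offset": [0, 0, 0], "spin": -0.184}
    - {"offset": [0, 0, 0], "spin": -0.184}
    - {"offset": [0, 0, 0], "spin": -0.184}
    - {"offset": [0, 0, 0], "spin": -0.184}
    - {"offset": [0, 0, 0], "spin": -0.184}

```text
time_s: 4.82
ee_pos: [521.7, -77.5, 338.0]
ee_rot: [180.0, 0.0, 116.3]
force: [-0.1, -0.6, -0.9]
gripper_width: 69.8
gripper_force: 0.0
```

arm_command:
  motion:
    - {"offset": [0, 0, 0], "spin": -0.184}
    - {"offset": [0, 0, 0], "spin": -0.184}
    - {"offset": [0, 0, 0], "spin": -0.184}
    - {"offset": [0, 0, 0], "spin": -0.184}
    - {"offset": [0, 0, 0], "spin": -0.184}

```text
time_s: 5.45
ee_pos: [521.7, -77.5, 338.0]
ee_rot: [-180.0, 0.0, 169.0]
force: [-0.5, 1.2, 0.5]
gripper_width: 70.1
gripper_force: 0.0
```

arm_command:
  motion:
    - {"offset": [0, 0, 0], "spin": -0.184}
    - {"offset": [0, 0, 0], "spin": -0.184}
    - {"offset": [0, 0, 0], "spin": 0}
    - {"offset": [0, 0, 0], "spin": 0}

```text
time_s: 5.95
ee_pos: [521.8, -77.3, 338.0]
ee_rot: [-180.0, 0.0, -170.4]
force: [-0.5, 0.1, -0.6]
gripper_width: 69.6
gripper_force: 0.0
```

```bash
python3 - <<'E'
from look import *
from geo import *
st,p,d,o=look("w2",["reg_grip","gauge_centre","needle_tip","set_tip","guard_hinge","guard_edge"])
C=cloud("wrist",d,st); n=np.array([-0.494,-0.088,0.865]); c=np.array([563.6,12.8,130.4])
G=C.reshape(-1,3); h=(G-c)@n
y=np.array([-np.sin(np.radians(10.1)),np.cos(np.radians(10.1)),0]); x=np.cross(y,n)
k0=np.array([523.5,-82.8,134.8])
S=G[(h>29)&(h<37)&(np.hypot((G-k0)@x,(G-k0)@y)<26)]
print("knob",len(S),np.median((S-c)@n)); q=np.c_[S@x,S@y]; cc,r=cv2.minEnclosingCircle(q.astype(np.float32)); print(r,(cc[0]*x+cc[1]*y+n*np.median(S@n)).round(1))
P=G[(abs(h)<3)&(abs((G-k0)@x)<60)&(abs((G-k0)@y)<120)]; print("panel",plane(P),np.median((P-c)@n))
print("state q",st["qpos"].round(1))
E
```

```text
t 5.95 pos [521.8 -77.3 338. ] rot [-1.7999e+02  1.0000e-02 -1.7035e+02] F [-0.5  0.1 -0.6] w 69.6
reg_grip 0.74 [273.5, 194.0] [526.8 -79.7 136.5]
gauge_centre 0.83 [396.1, 210.9] [525.3  62.7 124. ]
needle_tip 0.41 [422.5, 221.2] [531.8  95.2 125.4]
set_tip 0.43 [404.8, 243.2] [555.7  73.4 144.3]
guard_hinge 0.87 [270.4, 240.0] [566.5 -76.  174.5]
guard_edge 0.97 [271.8, 336.0] [498.5 -83.  429.5]
knob 802 31.674235420677753
19.85908317565918 [524.5 -83.5 134.9]
panel (array([531.48581244, -64.49919113, 104.13617639]), array([-0.49204613, -0.0912004 ,  0.8657789 ])) -0.03710468503754123
state q [  -9.7   11.1   83.9   -0.    85.  -109.3]
```

View pics/w2.png

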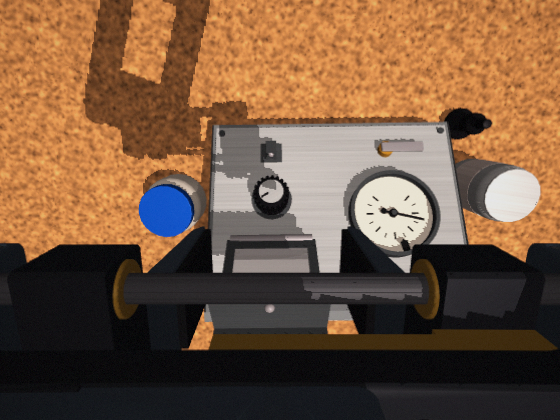

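arm_command:
  motion:
    - {"offset": [0, -0.006, 0.03], "spin": -0.008}
    - {"offset": [0, 0, 0.04], "spin": 0}
    - {"offset": [0, 0, 0.04], "spin": 0}
    - {"offset": [0, 0, 0.03], "spin": 0}
    - {"offset": [0, 0, 0.03], "spin": 0}

```text
time_s: 6.92
ee_pos: [522.8, -83.1, 166.9]
ee_rot: [-180.0, 0.0, -169.8]
force: [-0.5, 0.5, -0.0]
gripper_width: 70.0
gripper_force: 0.0
```

arm_command:
  motion:
    - {"offset": [0, 0, 0.02], "spin": 0}
    - {"offset": [0, 0, 0.01], "spin": 0}
    - {"offset": [0, 0, 0.01], "spin": 0}
    - {"offset": [0, 0, 0], "spin": 0}

```text
time_s: 7.42
ee_pos: [522.8, -83.1, 127.7]
ee_rot: [180.0, -0.0, -169.7]
force: [-0.3, 0.6, -0.3]
gripper_width: 69.9
gripper_force: 0.0
```

```bash
cat > gauge.py <<'E'
from look import *
n=np.array([-0.4935,-0.088,0.8653]); n/=np.linalg.norm(n); c0=np.array([563.6,12.8,130.4])
yy=np.array([-np.sin(np.radians(10.1)),np.cos(np.radians(10.1)),0]); xx=np.cross(yy,n)
def ang(px,st,off=13,cen=None):
    e,d=ray("wrist",px,st); P=e+d*(((c0+off*n-e)@n)/(d@n)); return P
def show(cp,np_,sp,st):
    c,a,b=[ang(q,st) for q in (cp,np_,sp)]
    f=lambda v:np.arctan2(-(v@yy),v@xx)  # clockwise from up-slope
    A,B=f(a-c),f(b-c); print("needle",A.round(3),"set",B.round(3),"diff",(B-A).round(3),"r",np.linalg.norm(a-c).round(1),np.linalg.norm(b-c).round(1))
E
python3 - <<'E'
from gauge import *
f=np.load("pics/w2.npz"); st2=dict(ee_pos=f["pos"],ee_rot=f["rot"]); show((394,212),(424,219),(402.5,239),st2)
st,p,d,o=look("w3",["reg_grip","gauge_centre","needle_tip","set_tip"])
a=cv2.imread("pics/w2.png")[165:265,340:450]; cv2.imwrite("pics/w2g.png",cv2.resize(a,None,fx=3.6,fy=3.6,interpolation=3)); b=cv2.resize(p,None,fx=.95,fy=.95)
g=cv2.resize(a,(260,240),interpolation=3); 
canvas=np.zeros((600,800,3),np.uint8); canvas[:399,:532]=b; canvas[:240,535:795]=g; cv2.imwrite("pics/c3.png",canvas)
E
```

```text
needle -1.32 set -0.198 diff 1.122 r 33.9 31.7
t 7.42 pos [522.8 -83.1 127.7] rot [ 1.8000e+02 -3.0000e-02 -1.6973e+02] F [-0.3  0.6 -0.3] w 69.9
reg_grip 0.8 [275.9, 274.1] [490.5 -89.7 206.7]
```

View pics/c3.png

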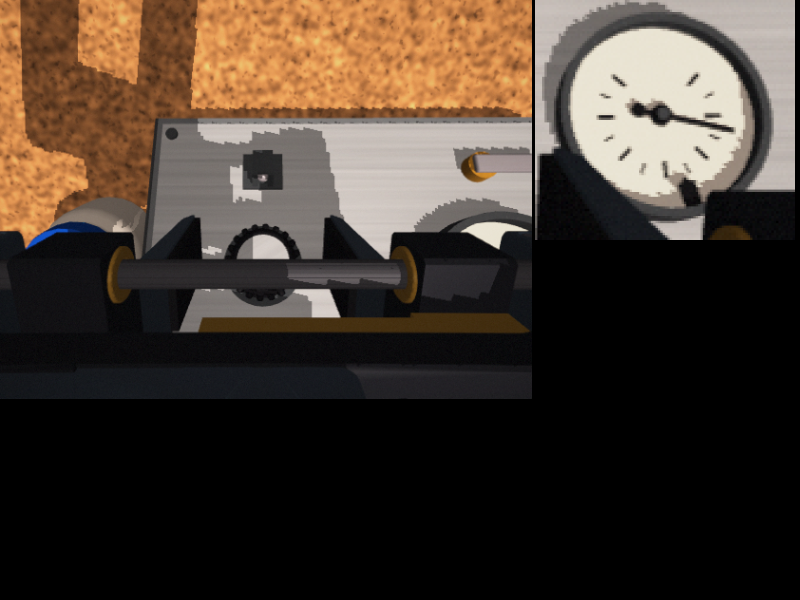

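arm_command:
  motion:
    - {"offset": [0, 0, 0], "spin": 0}
    - {"offset": [0, 0, 0], "spin": 0}
    - {"offset": [0, 0, 0], "spin": 0}
    - {"offset": [0, 0, 0], "spin": 0}
    - {"offset": [0, 0, 0], "spin": 0}
  jaw: 0
  newtons: 30

```text
time_s: 8.3
ee_pos: [522.8, -82.9, 128.0]
ee_rot: [180.0, -0.0, -169.7]
force: [-1.0, 2.3, 1.0]
gripper_width: 39.2
gripper_force: 30.0
```

arm_command:
  motion:
    - {"offset": [0.001, 0, -0.0017], "spin": 0}
    - {"offset": [0.001, 0, -0.0017], "spin": 0}
    - {"offset": [0.001, 0, -0.0017], "spin": 0}
    - {"offset": [0.0005, 0, -0.0009], "spin": 0}
    - {"offset": [0, 0, 0], "spin": 0}

```text
time_s: 8.93
ee_pos: [519.4, -83.5, 134.0]
ee_rot: [180.0, 0.0, -169.7]
force: [4.4, 3.6, -6.3]
gripper_width: 39.3
gripper_force: 30.0
```

arm_command:
  motion:
    - {"offset": [0.0005, 0, -0.0009], "spin": 0}
    - {"offset": [0.0005, 0, -0.0009], "spin": 0}
    - {"offset": [0, 0, 0], "spin": 0}
    - {"offset": [0, 0, 0], "spin": 0}

```text
time_s: 9.43
ee_pos: [519.2, -83.5, 134.3]
ee_rot: [180.0, 0.1, -169.8]
force: [8.3, 4.4, -16.6]
gripper_width: 39.3
gripper_force: 30.0
```

arm_command:
  motion:
    - {"offset": [-0.0005, 0, 0.0009], "spin": 0}
    - {"offset": [0, 0, 0], "spin": 0}
    - {"offset": [0, 0, 0], "spin": 0}
  jaw: 0.056
  newtons: 50

```text
time_s: 9.8
ee_pos: [518.9, -84.3, 135.6]
ee_rot: [-179.9, 0.0, -169.7]
force: [0.9, -0.4, -0.0]
gripper_width: 55.8
gripper_force: 0.0
```

arm_command:
  motion:
    - {"offset": [-0.0065, 0.003, -0.0035], "spin": 0}
    - {"offset": [-0.0065, 0.003, -0.0035], "spin": 0}
    - {"offset": [0, 0.003, 0], "spin": 0}
    - {"offset": [0, 0, 0], "spin": 0}
    - {"offset": [0, 0, 0], "spin": 0}

```text
time_s: 10.42
ee_pos: [530.7, -73.0, 142.1]
ee_rot: [-179.9, 0.1, -169.7]
force: [2.5, -2.9, 1.0]
gripper_width: 55.9
gripper_force: 1.4
```

arm_command:
  motion:
    - {"offset": [0, 0.0005, 0], "spin": 0}
    - {"offset": [0, 0.0005, 0], "spin": 0}
    - {"offset": [0, 0, 0], "spin": 0}

```text
time_s: 10.8
ee_pos: [530.6, -72.8, 142.1]
ee_rot: [-179.9, 0.1, -169.7]
force: [3.3, -5.8, 0.6]
gripper_width: 56.2
gripper_force: 3.0
```

arm_command:
  motion:
    - {"offset": [0.0017, 0, 0.001], "spin": 0}
    - {"offset": [0.0017, 0, 0.001], "spin": 0}
    - {"offset": [0.0017, 0, 0.001], "spin": 0}
    - {"offset": [0, 0, 0], "spin": 0}

```text
time_s: 11.3
ee_pos: [525.5, -73.8, 139.1]
ee_rot: [-179.9, 0.1, -169.7]
force: [3.0, -5.5, 1.3]
gripper_width: 56.0
gripper_force: 3.1
```

```bash
python3 - <<'E'
from look import *
for n in ["scene","top"]:
    p,d=env.grab_frame(n); cv2.imwrite(f"pics/{n}4.png",p)
    for t in ["needle_tip","set_tip","gauge_centre"]: print(n,t,[(round(r["score"],2),np.round(r["location"],1)) for r in env.pinpoint(n,t)[:2]])
st,p,d,o=look("w4",["gauge_centre","needle_tip","set_tip"])
c=np.zeros((600,800,3),np.uint8)
z=lambda a,s:cv2.resize(a,s,interpolation=3)
c[:300,:400]=z(cv2.imread("pics/scene4.png")[150:250,210:343],(400,300)); c[:300,400:]=z(cv2.imread("pics/top4.png")[160:260,210:343],(400,300)); c[300:,:400]=z(p,(400,300))
cv2.imwrite("pics/c4.png",c)
E
```

```text
scene needle_tip []
scene set_tip [(0.16, array([173.6, 321.1]))]
scene gauge_centre [(0.7, array([280.3, 197.7]))]
top needle_tip [(0.37, array([248. , 204.9]))]
top set_tip [(0.53, array([259.5, 197.3]))]
top gauge_centre [(0.81, array([265.5, 211.1]))]
t 11.7 pos [525.5 -73.8 139.1] rot [-1.7986e+02  6.0000e-02 -1.6971e+02] F [ 2.8 -5.9  2.2] w 56.1
gauge_centre 0.56 [514.1, 298.3] [486.7 -22.7 222.5]
```

View pics/c4.png

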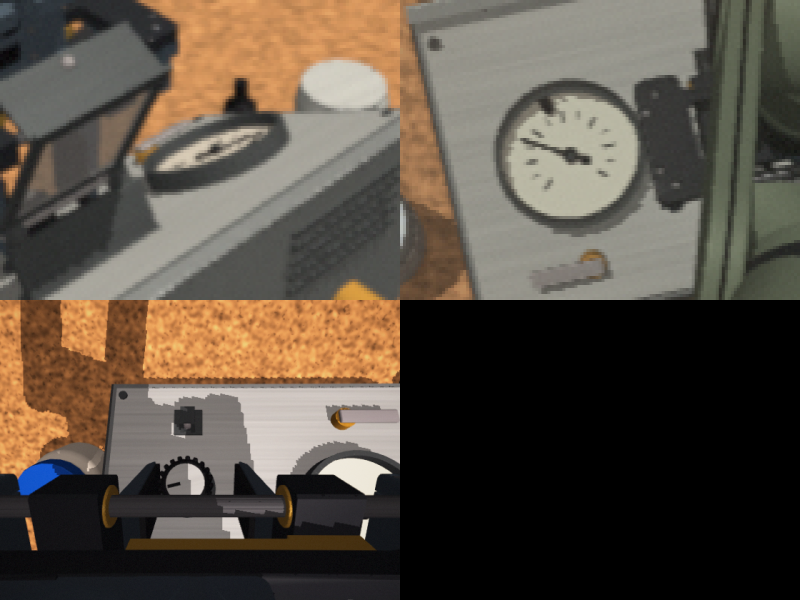

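```bash
cat > needle.py <<'E'
from gauge import *
def inter(px,off=12):
    e,d=ray("top",px); return e+d*(((c0+off*n-e)@n)/(d@n))
C=inter((210+171/400*133*1.0, 160+154/3.))  # pivot from the crop
def prof(img,r0,r1):
    g=cv2.cvtColor(img,cv2.COLOR_BGR2GRAY).astype(np.float32); A=np.radians(np.arange(-150,150,1.)); out=[]
    for a in A:
        v=np.cos(a)*xx-np.sin(a)*yy
        q=np.array([proj("top",C+r*v) for r in np.arange(r0,r1,2)],np.float32)
        out.append(cv2.remap(g,q[:,:1],q[:,1:],1).mean())
    return A,np.array(out)
def read(img):
    f=[]
    for r0,r1 in ((14,27),(37,43)):
        A,o=prof(img,r0,r1); k=o.argmin(); w=np.arange(max(0,k-6),min(len(A),k+7)); h=np.clip(np.median(o)-20-o[w],0,None); f.append((A[w]*h).sum()/h.sum())
    print("needle %.3f set %.3f diff %.3f"%(f[0],f[1],f[1]-f[0])); return f
if __name__=="__main__":
    import sys
    p,_=env.grab_frame("top"); cv2.imwrite(f"pics/{sys.argv[1]}.png",p); read(p); s=env.state(); print(s["time_s"],s["ee_pos"].round(1),s["force"].round(1),s["gripper_width"])
E
python3 -c "
from needle import *
read(cv2.imread('pics/top1.png')); read(cv2.imread('pics/top4.png'))"
```

```text
needle -1.347 set -0.270 diff 1.077Traceback (most recent call last):
  File "<string>", line 3, in <module>
    read(cv2.imread('pics/top1.png')); read(cv2.imread('pics/top4.png'))
                                       ~~~~^^^^^^^^^^^^^^^^^^^^^^^^^^^^^
  File "needle.py", line 15, in read
    A,o=prof(img,r0,r1); k=o.argmin(); w=np.arange(max(0,k-6),min(len(A),k+7)); h=np.clip(np.median(o)-20-o[w],0,None); f.append((A[w]*h).sum()/h.sum())
        ~~~~^^^^^^^^^^^
  File "needle.py", line 9, in prof
    q=np.array([proj("top",C+r*v) for r in np.arange(r0,r1,2)],np.float32)
                ~~~~^^^^^^^^^^^^^
  File "h.py", line 18, in proj
    m,Rm,e=cam(n,st)
           ~~~^^^^^^
  File "h.py", line 5, in cam
    m=env.camera_model(n)
ValueError: time passes only in moves, steps and waits
```

arm_command:
  motion:
    - {"offset": [0.0017, 0, 0.001], "spin": 0}
    - {"offset": [0.0017, 0, 0.001], "spin": 0}
    - {"offset": [0.0017, 0, 0.001], "spin": 0}
    - {"offset": [0.0017, 0, 0.001], "spin": 0}
    - {"offset": [0.0017, 0, 0.001], "spin": 0}

```text
time_s: 12.52
ee_pos: [517.5, -75.3, 134.3]
ee_rot: [-179.8, 0.1, -169.7]
force: [3.0, -5.3, 2.2]
gripper_width: 56.0
gripper_force: 3.1
```

```bash
python3 needle.py t5
```

```text
needle -0.602 set -0.270 diff 0.332
12.575 [517.2 -75.3 134.2] [ 2.6 -6.1  1.3] 56.0217004076327
```

arm_command:
  motion:
    - {"offset": [0.0015, 0, 0.0009], "spin": 0}
    - {"offset": [0.0015, 0, 0.0009], "spin": 0}
    - {"offset": [0.0015, 0, 0.0009], "spin": 0}
    - {"offset": [0.0015, 0, 0.0009], "spin": 0}
    - {"offset": [0, 0, 0], "spin": 0}

```text
time passes only in moves, steps and waits
```

```bash
sed -i 's/^def cam(n, st=None):/import functools\n@functools.lru_cache(None)\ndef model(n): return env.camera_model(n)\ndef cam(n, st=None):/; s/m=env.camera_model(n)/m=model(n)/' h.py; python3 needle.py t6; python3 -c "
import cv2
a=cv2.imread('pics/t6.png')[165:255,215:320]; cv2.imwrite('pics/t6c.png',cv2.resize(a,None,fx=5,fy=5,interpolation=3))"
```

```text
needle -0.576 set -0.270 diff 0.305
12.625 [517.1 -75.3 134.1] [ 2.4 -5.8  1.4] 55.93591716983521
```

View pics/t6c.png

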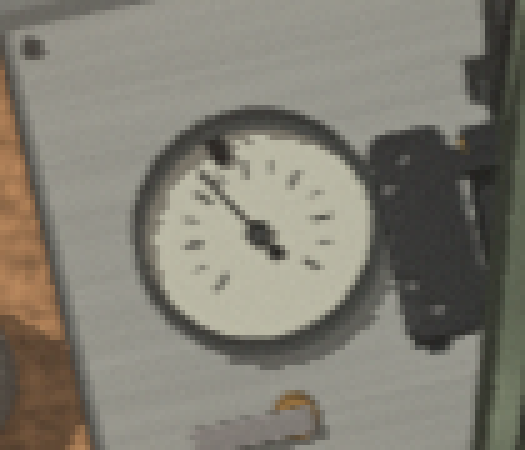

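arm_command:
  motion:
    - {"offset": [0.0014, 0, 0.0008], "spin": 0}
    - {"offset": [0.0014, 0, 0.0008], "spin": 0}
    - {"offset": [0.0014, 0, 0.0008], "spin": 0}
    - {"offset": [0.0014, 0, 0.0008], "spin": 0}
    - {"offset": [0, 0, 0], "spin": 0}

```text
time_s: 13.25
ee_pos: [511.7, -76.3, 131.0]
ee_rot: [-179.9, 0.1, -169.7]
force: [2.0, -6.2, 2.2]
gripper_width: 55.8
gripper_force: 3.2
```

```bash
python3 needle.py t7
```

```text
needle -0.263 set -0.270 diff -0.008
13.3 [511.7 -76.3 131. ] [ 1.9 -7.2  1.7] 56.000682234139056
```

arm_command:
  motion:
    - {"offset": [0, -0.005, 0], "spin": 0}
    - {"offset": [0, -0.0037, 0], "spin": 0}
    - {"offset": [-0.0064, 0, -0.003], "spin": 0}
    - {"offset": [0, 0, 0], "spin": 0}

```text
time_s: 13.8
ee_pos: [519.5, -82.3, 133.8]
ee_rot: [180.0, 0.0, -169.7]
force: [-0.1, 0.1, -0.2]
gripper_width: 55.8
gripper_force: 0.0
```

arm_command:
  motion:
    - {"offset": [0, 0, 0], "spin": 0}
    - {"offset": [0, 0, 0], "spin": 0}
    - {"offset": [0, 0, 0], "spin": 0}
    - {"offset": [0, 0, 0], "spin": 0}
  jaw: 0
  newtons: 40

```text
time_s: 14.3
ee_pos: [518.9, -83.3, 133.7]
ee_rot: [-179.9, -0.0, -169.7]
force: [-0.7, -5.1, -0.1]
gripper_width: 39.3
gripper_force: 40.0
```

```bash
python3 needle.py t8
```

```text
needle -0.263 set -0.270 diff -0.007
14.35 [518.9 -83.3 133.7] [ 0.5 -4.5 -0.4] 39.339088195629174
```

Push in 9 mm along the axis (tool x −, z +).

arm_command:
  motion:
    - {"offset": [-0.001, 0, 0.0017], "spin": 0}
    - {"offset": [-0.001, 0, 0.0017], "spin": 0}
    - {"offset": [-0.001, 0, 0.0017], "spin": 0}
    - {"offset": [-0.001, 0, 0.0017], "spin": 0}
    - {"offset": [0, 0, 0], "spin": 0}

```text
time_s: 14.98
ee_pos: [522.4, -82.6, 127.5]
ee_rot: [-179.9, -0.1, -169.7]
force: [-2.6, -4.6, 4.2]
gripper_width: 38.9
gripper_force: 40.0
```

arm_command:
  motion:
    - {"offset": [-0.0005, 0, 0.0009], "spin": 0}
    - {"offset": [0, 0, 0], "spin": 0}
    - {"offset": [0, 0, 0], "spin": 0}

```text
time_s: 15.35
ee_pos: [522.4, -82.6, 127.4]
ee_rot: [-179.9, -0.1, -169.7]
force: [-6.3, -5.5, 11.3]
gripper_width: 39.0
gripper_force: 40.0
```

```bash
python3 needle.py t9
```

```text
needle -0.263 set -0.261 diff 0.003
15.4 [522.4 -82.6 127.5] [-4.8 -6.1 10.3] 39.24630438710162
```

arm_command:
  motion:
    - {"offset": [0.0002, 0, -0.0004], "spin": 0}
    - {"offset": [0, 0, 0], "spin": 0}
    - {"offset": [0, 0, 0], "spin": 0}
  jaw: 0.07

```text
time_s: 15.78
ee_pos: [523.1, -81.3, 126.1]
ee_rot: [180.0, -0.0, -169.7]
force: [0.4, 0.2, -0.0]
gripper_width: 66.5
gripper_force: 0.0
```

arm_command:
  motion:
    - {"offset": [0, 0, -0.03], "spin": 0}
    - {"offset": [0, 0, -0.045], "spin": 0}
    - {"offset": [0, 0, -0.045], "spin": 0}
    - {"offset": [0, 0, -0.045], "spin": 0}
    - {"offset": [0, 0, -0.045], "spin": 0}

```text
time_s: 16.4
ee_pos: [523.0, -81.4, 337.6]
ee_rot: [180.0, -0.0, -169.7]
force: [0.8, -0.8, -0.1]
gripper_width: 69.8
gripper_force: 0.0
```

```bash
python3 needle.py t10; python3 - <<'E'
from look import *
from geo import *
st,p,d,o=look("w10",["reg_grip","guard_hinge","set_tip","needle_tip"])
C=cloud("wrist",d,st).reshape(-1,3); nn=np.array([-0.494,-0.088,0.865]); c=np.array([563.6,12.8,130.4]); k0=np.array([524.5,-83.2,134.9])
h=(C-c)@nn; v=C-k0; v-=np.outer(v@nn,nn); S=h[(np.linalg.norm(v,axis=1)<12)]; print("knob top height",np.median(S[S<60]),len(S))
E
```

```text
needle -0.263 set -0.271 diff -0.008
16.45 [525.4 -81.8 344.1] [ 1.8 -0.8  3.9] 69.83912231620361
t 16.45 pos [525.4 -81.8 344.1] rot [-179.79    0.64 -169.71] F [ 1.8 -0.8  3.9] w 69.8
reg_grip 0.57 [277.9, 187.0] [525.4 -80.8 136.4]
guard_hinge 0.91 [274.7, 230.8] [564.  -77.2 173.6]
set_tip 0.53 [404.8, 237.1] [554.8  70.1 144. ]
needle_tip 0.46 [405.7, 240.8] [558.3  71.3 146.1]
knob top height 32.12652079607973 346
```

arm_command:
  motion:
    - {"offset": [-0.03, 0, -0.005], "spin": 0}
    - {"offset": [-0.04, 0, 0], "spin": 0}
    - {"offset": [-0.04, 0, 0], "spin": 0}
    - {"offset": [-0.02, 0, 0], "spin": 0}
    - {"offset": [0, 0, 0], "spin": 0}
  jaw: 0
  newtons: 30

```text
time_s: 17.32
ee_pos: [651.6, -58.2, 338.3]
ee_rot: [179.9, -0.3, -169.7]
force: [-0.1, 0.3, -0.8]
gripper_width: 23.0
gripper_force: 0.0
```

arm_command:
  motion:
    - {"offset": [0, 0, 0.02], "spin": 0}
    - {"offset": [0, 0, 0.025], "spin": 0}
    - {"offset": [0, 0, 0.025], "spin": 0}
    - {"offset": [0, 0, 0.014], "spin": 0}
    - {"offset": [0, 0, 0], "spin": 0}

```text
time_s: 17.95
ee_pos: [650.0, -58.7, 256.3]
ee_rot: [180.0, -0.2, -169.7]
force: [0.4, 0.0, -0.3]
gripper_width: 0.3
gripper_force: 0.0
```

arm_command:
  motion:
    - {"offset": [0.014, 0, -0.001], "spin": 0}
    - {"offset": [0.014, 0, -0.002], "spin": 0}
    - {"offset": [0.014, 0, -0.002], "spin": 0}
    - {"offset": [0.014, 0, -0.002], "spin": 0}
    - {"offset": [0.013, 0, -0.001], "spin": 0}

```text
time_s: 18.58
ee_pos: [582.2, -71.1, 265.8]
ee_rot: [-180.0, 0.0, -169.7]
force: [0.6, -0.5, -0.4]
gripper_width: 0.7
gripper_force: 0.5
```

arm_command:
  motion:
    - {"offset": [0.013, 0, 0.003], "spin": 0}
    - {"offset": [0.013, 0, 0.003], "spin": 0}
    - {"offset": [0.014, 0, 0.005], "spin": 0}
    - {"offset": [0.01, 0, 0.008], "spin": 0}
    - {"offset": [0.01, 0, 0.01], "spin": 0}

```text
time_s: 19.2
ee_pos: [523.3, -81.7, 235.7]
ee_rot: [-180.0, -0.0, -169.7]
force: [0.5, 0.2, 0.3]
gripper_width: 0.6
gripper_force: 0.3
```

```bash
python3 - <<'E'
from h import *
p,_=env.grab_frame("scene"); q,_=env.grab_frame("top")
z=lambda a:cv2.resize(a,(400,400),interpolation=3)
cv2.imwrite("pics/c11.png",np.hstack([z(p[110:330,130:350]),z(q[100:280,210:390])]))
E
```

```text
(no output)
```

View pics/c11.png

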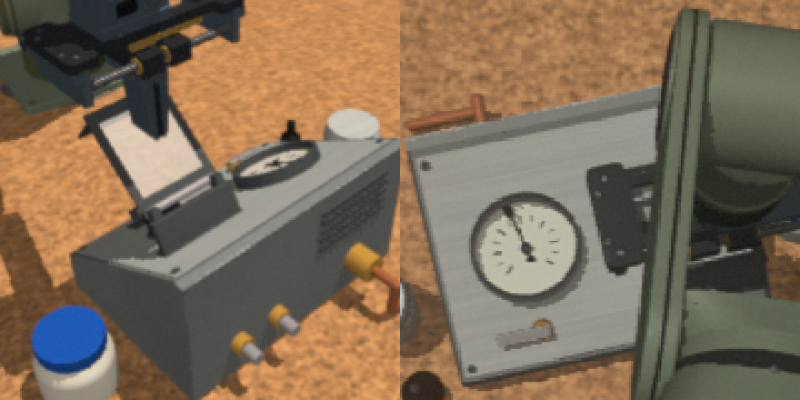

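arm_command:
  motion:
    - {"offset": [0.006, 0, 0.012], "spin": 0}
    - {"offset": [0.006, 0, 0.013], "spin": 0}
    - {"offset": [0.005, 0, 0.013], "spin": 0}
    - {"offset": [0.006, 0, 0.013], "spin": 0}
    - {"offset": [0.01, 0, 0.009], "spin": 0}

```text
time_s: 19.92
ee_pos: [491.1, -87.5, 175.3]
ee_rot: [180.0, -0.0, -169.7]
force: [-0.2, 0.1, -0.4]
gripper_width: 0.4
gripper_force: 0.3
```

arm_command:
  motion:
    - {"offset": [0.004, 0, 0.006], "spin": 0}
    - {"offset": [0, 0, 0.006], "spin": 0}
    - {"offset": [0, 0, 0.003], "spin": 0}
    - {"offset": [0, 0, 0], "spin": 0}

```text
time_s: 20.42
ee_pos: [487.8, -88.2, 161.2]
ee_rot: [-180.0, -0.0, -169.7]
force: [-0.5, -0.8, 0.7]
gripper_width: 0.7
gripper_force: 0.0
```

arm_command:
  motion:
    - {"offset": [0, 0, 0.003], "spin": 0}
    - {"offset": [0, 0, 0.003], "spin": 0}
    - {"offset": [0, 0, 0.002], "spin": 0}
    - {"offset": [0, 0, 0], "spin": 0}

```text
time_s: 20.92
ee_pos: [487.7, -88.2, 153.3]
ee_rot: [-180.0, -0.0, -169.7]
force: [0.3, 0.0, 0.4]
gripper_width: 0.3
gripper_force: 0.0
```

arm_command:
  motion:
    - {"offset": [0, 0, 0.002], "spin": 0}
    - {"offset": [0, 0, 0.002], "spin": 0}
    - {"offset": [0, 0, 0.001], "spin": 0}
    - {"offset": [0, 0, 0], "spin": 0}

```text
time_s: 21.42
ee_pos: [487.7, -88.2, 148.9]
ee_rot: [-180.0, 0.0, -169.7]
force: [-1.3, -0.2, 4.8]
gripper_width: 0.7
gripper_force: 2.6
```

arm_command:
  motion:
    - {"offset": [0, 0, 0.002], "spin": 0}
    - {"offset": [0, 0, 0.002], "spin": 0}
    - {"offset": [0, 0, 0.001], "spin": 0}
    - {"offset": [0, 0, 0], "spin": 0}

```text
time_s: 21.92
ee_pos: [488.1, -88.2, 147.7]
ee_rot: [-179.9, 0.2, -169.7]
force: [-9.0, 2.0, 28.9]
gripper_width: 0.3
gripper_force: 14.9
```

arm_command:
  motion:
    - {"offset": [0, 0, 0.002], "spin": 0}
    - {"offset": [0, 0, 0.001], "spin": 0}
    - {"offset": [0, 0, 0], "spin": 0}

```text
time_s: 22.3
ee_pos: [488.2, -88.2, 147.2]
ee_rot: [-179.9, 0.3, -169.7]
force: [-15.2, 3.6, 45.6]
gripper_width: 0.6
gripper_force: 22.9
```

arm_command:
  motion:
    - {"offset": [0, 0, -0.005], "spin": 0}
    - {"offset": [0, 0, -0.02], "spin": 0}
    - {"offset": [0, 0, -0.04], "spin": 0}
    - {"offset": [0, 0, -0.045], "spin": 0}
    - {"offset": [0, 0, -0.045], "spin": 0}

```text
time_s: 22.92
ee_pos: [487.4, -88.2, 296.4]
ee_rot: [180.0, -0.0, -169.7]
force: [1.1, 0.5, -0.2]
gripper_width: 0.2
gripper_force: 0.0
```

arm_command:
  motion:
    - {"offset": [0.03, 0, -0.03], "spin": 0}
    - {"offset": [0.03, 0, -0.02], "spin": 0}
    - {"offset": [0, 0, 0], "spin": 0}
    - {"offset": [0, 0, 0], "spin": 0}

```text
time_s: 23.42
ee_pos: [428.9, -98.8, 344.6]
ee_rot: [180.0, -0.0, -169.7]
force: [0.3, 0.5, 0.2]
gripper_width: 0.3
gripper_force: 0.0
```

```bash
python3 needle.py t12; python3 - <<'E'
from look import *
from geo import *
st,p,d,o=look("w12",["guard_hinge","guard_edge","needle_tip","set_tip"])
nn=np.array([-0.494,-0.088,0.865]); c=np.array([563.6,12.8,130.4]); yy=np.array([-.176,.984,0]); xx=np.cross(yy,nn); g=np.array([528.9,-82.4,127.1])
C=cloud("wrist",d,st).reshape(-1,3); h=(C-c)@nn; X=(C-g)@xx; Y=(C-g)@yy
for s in range(-55,60,10):
    for lab,m in (("mid",abs(Y)<30),("rim",(abs(Y)>36)&(abs(Y)<44))):
        k=m&(abs(X-s)<3)&(h>10); print(s,lab,np.round(np.median(h[k]),1) if k.any() else None,end=" | ")
cv2.imwrite("pics/c12.png",np.hstack([cv2.resize(p,(420,315)),cv2.resize(cv2.imread("pics/t12.png")[130:280,200:400],(380,315),interpolation=3)]))
E
```

```text
needle -0.263 set -0.271 diff -0.008
23.475 [429.  -98.7 344.2] [ 0.4 -0.2 -0.1] 0.1603064098069124
t 23.48 pos [429.  -98.7 344.2] rot [ 1.7995e+02 -8.0000e-02 -1.6973e+02] F [ 0.4 -0.2 -0.1] w 0.2
guard_hinge 0.89 [277.5, 313.5] [430.3 -98.6 385.9]
guard_edge 0.81 [277.2, 220.4] [476.7 -88.6  93.4]
needle_tip 0.51 [396.0, 317.9] [556.2  70.6 145.1]
set_tip 0.44 [395.1, 317.3] [556.1  69.7 144.3]
-55 mid 42.0 | -55 rim 42.2 | -45 mid 42.0 | -45 rim 41.9 | -35 mid 41.3 | -35 rim 42.0 | -25 mid 41.1 | -25 rim 42.8 | -15 mid 41.2 | -15 rim None | -5 mid 40.9 | -5 rim None | 5 mid 266.0 | 5 rim None | 15 mid 281.6 | 15 rim None | 25 mid 343.9 | 25 rim None | 35 mid 355.0 | 35 rim 347.2 | 45 mid 351.0 | 45 rim 352.6 | 55 mid 367.7 | 55 rim 366.1 |
```

View pics/c12.png

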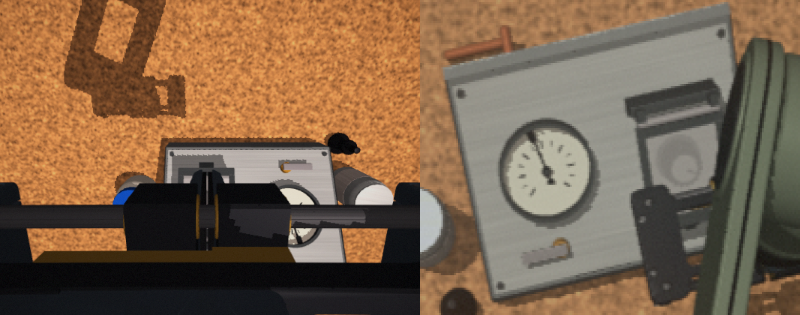

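The pictures show the guard lying over the knob. Its plate is parallel to the panel at a uniform 41–42 mm, so it is shut. The needle lies on the set hand and the arm is clear of everything, so I'm handing in.

```bash
python3 -c "
from workcell import env
print(env.job_done())"
```

```text
the job is handed in; nothing more can be done
None
```

I handed the job in at about 23.5 s of the 61 s allowed: the knob is pushed back in and locked with the needle on the set hand (within about 0.01 rad by the top camera), and the guard is pressed shut over it. The hand-in returned no verdict.

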